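# Mark a strap pattern in the bench spring punch

## Robot

A 6-joint arm with a two-finger parallel gripper is mounted at the origin on the work surface. World frame = base frame: x ahead of the robot, y to its left, z up, the work surface at z = 0. Lengths are in m, angles in rad, forces in N, time in s.
With the tool pointing down it reaches from about 0.3 to 0.875 m from the base axis. Payload 6.4 kg.
Tool frame: the origin (TCP) lies at the centre of the arm's flange, where the gripper is bolted on; the fingertips stand 173 mm ahead of it and the grasp point (between the pads) lies 155 mm ahead of it; z points along the fingers, y is the line along which they close (so a half turn about z gives the same grasp; the last joint's range is limited). The gripper opens to 85 mm and grips with 20 to 120 N. Pads are 22 mm wide; open, the fingers measure 114 mm over their backs; the gripper's body (76 mm by 85 mm) begins 54 mm behind the grasp point. The pads swing forward as they close: fully open they stand 13 mm farther back than shut.
Start: joints at [0.944, 0.181, 1.607, -0, 1.354, -0.206], TCP at [0.235, 0.525, 0.405] pointing down, gripper open.
Joint ranges: [-2.99, 2.99], [-0.89, 2.07], [0.3, 2.58], [-1.14, 4.28], [0, 2.63], [-3.12, 3.12]. Speed limits (rad/s): [2.57, 2.57, 3.01, 3.14, 3.14, 3.14].

## Interface

Orientations are given as a unit quaternion [w, x, y, z].
In Python, from bench import get_obs, camera, get_calibration, hand_in gives the robot as it stands. The module is installed in compiled form; this text tells all that it offers.
- The arm moves only by the tool drive_tool, never from a script. Its argument "increments" is a list of rows, each a list of 2 entries, a list of its own where there are three numbers: the shift along the tool's x, y, z normalised to -1 to 1, where 1 is 250 mm, then the turn about the tool's z normalised to -1 to 1, where 1 is 90 degrees. A call has exactly 8 rows; each row is the pose to reach, as a shift and turn from the pose commanded when the call began, along the tool's axes at that moment; what a row does not reach only later rows make up. A row lasts 1/8 s, in which the tool goes at most 62.5 mm and 10.7 degrees, less where a joint would pass 70% of its speed; a pose out of reach is approached as far as the arm can. A call with a number of a shift or a turn outside -1 to 1 is refused whole. A call with a gripper value outside its range is refused whole. "claw" is the closure, from 0 (fully open) to 1 (shut), set as the call begins (left out, the last holds). The fingers move at their own pace and stop on an object; the grip force is fixed at half the most. Time passes only in rows, so rows that repeat a pose let the fingers close, or fill a call up. It gives the time, the measured TCP pose, the force and the opening at its end, in the units of the state.
- get_obs(): the state, without advancing time (a new reading comes with each control period).
- camera(name): name is "scene" or "top" or "wrist"; returns the picture (400x640x3 uint8, blue, green, red); there is no depth.
- get_calibration(name): a dict with "K" (3x3 intrinsics, pixels), "origin" and "orientation" of the camera in the world. Camera axes: x right, y down, z forward; pixel columns grow to the right and rows downward; lengths in m; the calibration is good to about 2 mm. The wrist camera is an equidistant fisheye: a pixel r from the principal point sees the ray r / f radians off the axis. A picture is of the moment at which its call begins: read the wrist's pose just before it. get_calibration takes no time and is no camera call; for the wrist camera it gives the pose at the moment of the call.
- hand_in(): hands the job in, once; it reports no verdict.
The state is a dict: "time_s": time; "q": joint angles; "dq": joint speeds; "joint_efforts": joint torques, N m; "eef_pos": TCP position; "eef_rot": TCP orientation; "wrist_force": force on the tool from outside, world axes, zero at the start; "torque": the same for the moment, N m; "opening": opening from 0.0 (shut) to 1.0 (fully open).
Only numpy, scipy, OpenCV 4.12 (cv2) and the standard library are available. Lean on these libraries where they do the work, as an engineer would, in place of code of your own. Each camera call takes 0.05 s, during which the arm holds its last target. There are 200 camera calls.

## Task

Mark the strap pattern in the spring punch: pull the punch up by its black knob until it catches and stays up by itself, then slide the pattern, round nose first, between the fences and under the head until its nose rests against the brass length stop. Feel for the stop and do not shove it back: it is only lightly clamped and its setting must be kept. Then press the red trigger so that the punch strikes the pattern, and leave the pattern there under the punch; do not disturb the other things on the bench.

Things in the scene. Friction and masses are not known exactly. Their poses are not given: they have to be found in the camera images.
- machine: Bench spring punch, fixed: dark C-frame over a steel feed table. Origin on the bench below the punch; z up, +y feed direction, +x to the column. Feed table: x -85..85, y -345..145 mm, top 40 mm up. Fences 6 mm high, inner faces at x -31.5 and 31.5, y -110..130, flared from y -110 back to -143. Head at y -26..26, x -36..108, top 165 mm up, underside 14 mm above the feed table; column x 48..108.
- stop_block (a point): Centre of the top of the dark split block (44 x 20 x 26 mm) fixed in the channel 122 mm past the punch axis. It pinches the brass length stop: a rod with a flat foot (30 wide, 10 thick, 18 mm tall; 'stop_c0' in the rules) that faces the coming pattern. The foot's face is set 57 to 95 mm past the punch axis, a setting to be felt or seen; pushed with more than about 14 N it slips back.
- punch (a joint): Height (m) of the sprung punch: 0 with its tip on the bare feed table, where it bars the channel; grows as it is pulled up. A spring pushes it down: 7 N at 0, 17 N cocked (up to 19 N to pull). The sear snaps in under it at about 0.029 and then holds it at about 0.028 once it is let down gently; upper end stop 0.034. Tip on the pattern: about 0.008.
- punch_knob (a point): Centre of the black knob on top of the punch: a drum 40 mm in diameter, 22 mm tall, axis vertical, on a 16 mm shaft. With the punch down its underside is 200 mm above the bench and 35 mm above the head's top.
- trigger_pad (a point): Centre of the top face of the red trigger pad, 28 mm (machine x) by 34 mm (machine y), 96 mm from the punch axis on the machine's -x side, 90 mm above the bench at rest. It swings down about a hinge 74 mm behind it; it takes up to about 6 N and the sear lets go after 8 to 18 mm of travel; its end stop is 28 mm down; it springs back.
- pattern: Tan strap pattern, a rigid board 160 mm long, 60 mm wide, 8 mm thick, about 0.1 kg, lying flat and a little askew on the feed table before the fences. Origin: centre of its underside; x along its length towards the round nose (half circle, 30 mm radius), z up. Its x must come to lie along the machine's +y.
- pattern_nose (a point): Foremost point of the pattern's round nose, on its centre line, half way up its 8 mm thickness: 80 mm from the origin along the pattern's x.
- pattern_tail (a point): Middle of the pattern's straight tail end, half way up its thickness: 80 mm behind the origin.
- dye_jar: Bystander: a closed blue jar with a black cap, 52 mm in diameter and 75 mm tall, on the bench beyond the end of the feed table. Origin: centre of its underside.
- awl: Bystander: an awl with a wooden handle, 120 mm long and 24 mm thick, lying on the bench in front of the feed table. Origin under its middle, x along it to the point.
- tape_roll: Bystander: a yellow roll of tape lying flat on the bench behind the feed table, 96 mm across and 24 mm tall. Origin: centre of its underside.
Things that resemble listed ones, but are neither listed nor needed, are in the scene too. Of the things shaped like the pattern, the tan one is meant.

How it is judged:
By the outcome, as a careful person would: the job done as asked, in the order asked, and still so for the second after the job is handed in, with the robot touching nothing.
It also fails if it takes over 72 s, if anything falls off the work surface, if the arm or the gripper's body presses on something with over 40 N, if the wrist force passes 120 N, or if a joint passes its speed limit or range.

## Working session

There is one attempt and no reset: what is moved stays moved. The work goes in short steps, Python scripts to look and compute and a tool call to move; the robot and the scene stay as the last step left them, time stands still between calls to the robot, and variables do not carry over. Pictures are saved under pics/ and viewed, on a budget of 10 in all, crops included, one or two more only if the job needs it, and the job is handed in when it is done.

Besides the shell and the picture viewer there is one more tool, called after "Request:" by a JSON object that holds its "op" and its "data". drive_tool: Moves the arm, as the interface text tells. Its arguments: {"type":"object","properties":{"increments":{"type":"array","items":{"type":"array"}},"claw":{"type":"number"}},"required":["increments"]}

```bash
mkdir -p pics; ls; python3 - <<'E'
from bench import *
import cv2,numpy as np
print(get_obs())
for n in ("scene","top"):
    c=get_calibration(n);print(n,c)
    cv2.imwrite(f"pics/{n}0.png",camera(n))
print(get_calibration("wrist"))
E
```

```text
pics
{'time_s': 0.0, 'q': array([ 9.43696514e-01,  1.81551519e-01,  1.60799101e+00, -1.73008710e-05,
        1.35378578e+00, -2.06287836e-01]), 'dq': array([ 0.0003534 ,  0.00040327, -0.00120535, -0.00017511, -0.0008119 ,
        0.00051772]), 'joint_efforts': array([-1.22866272e-04, -4.44852948e+01, -3.51339447e+01, -3.09089364e-04,
        8.59154592e-03,  4.12461293e-05]), 'eef_pos': array([0.23472071, 0.52464075, 0.4037862 ]), 'eef_rot': array([-3.43521449e-04,  2.08855045e-01,  9.77946224e-01, -7.96989265e-04]), 'wrist_force': array([-0.30184696,  0.0666418 , -1.33565742]), 'torque': array([-0.05851115, -0.00689941,  0.01017882]), 'opening': 1.000845516857153}
scene {'K': array([[418.65493706,   0.        , 317.20276972],
       [  0.        , 418.65493706, 201.06187586],
       [  0.        ,   0.        ,   1.        ]]), 'origin': array([ 1.3103708 , -0.01896471,  0.88612053]), 'orientation': array([-0.27362654,  0.67128046,  0.63474735, -0.26759459])}
top {'K': array([[445.83607326,   0.        , 314.41379275],
       [  0.        , 445.83607326, 197.99905688],
       [  0.        ,   0.        ,   1.        ]]), 'origin': array([0.38809956, 0.0103598 , 1.19268925]), 'orientation': array([-0.06268948,  0.71350562, -0.69398488,  0.07324442])}
{'K': array([[309.70691629,   0.        , 324.96387835],
       [  0.        , 309.70691629, 202.65948937],
       [  0.        ,   0.        ,   1.        ]]), 'origin': array([0.15714172, 0.55876725, 0.37303684]), 'orientation': array([0.13841048, 0.82768195, 0.53663028, 0.08839158])}
```

View pics/scene0.png

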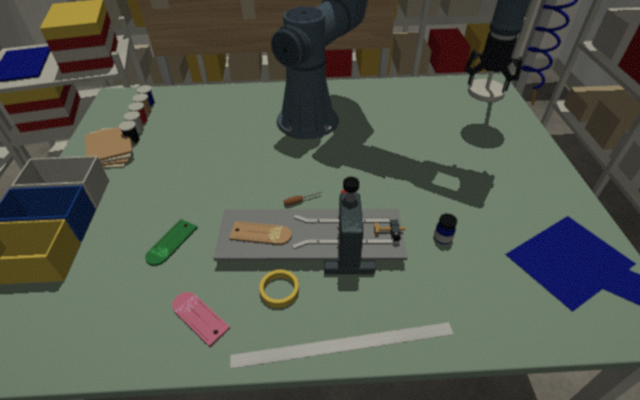

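View pics/top0.png

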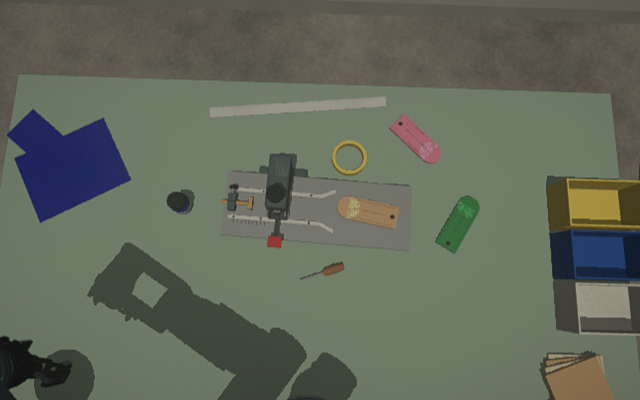

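The top view shows the tan board at (368,211) on the feed table. Lookalikes are the pink board at (415,138), the green board at (458,223) and the brown sheets at (575,378). The tan one is the target. The machine is at about (280,200), the knob at (275,193), the red pad at (274,241) and the brass stop at (240,202).

```bash
cat > h.py <<'E'
import cv2,numpy as np
from bench import *
from scipy.spatial.transform import Rotation as R
def rot(q): return R.from_quat([q[1],q[2],q[3],q[0]]).as_matrix()
def ray(cal,uv,fish=False):
    K=cal["K"];d=np.array([(uv[0]-K[0,2])/K[0,0],(uv[1]-K[1,2])/K[1,1]])
    if fish:
        r=np.linalg.norm(d);v=np.r_[d/max(r,1e-9)*np.sin(r),np.cos(r)]
    else: v=np.r_[d,1]
    return rot(cal["orientation"])@v
def onz(cal,uv,z,fish=False):
    o=np.array(cal["origin"]);d=ray(cal,uv,fish);return o+d*(z-o[2])/d[2]
def proj(cal,p,fish=False):
    c=rot(cal["orientation"]).T@(np.array(p)-cal["origin"])
    K=cal["K"]
    if fish:
        s=np.hypot(c[0],c[1]);c2=c[:2]/s*np.arctan2(s,c[2])
    else: c2=c[:2]/c[2]
    return c2*K[0,0]+K[:2,2]
def comps(mask,minA=20):
    n,l,s,c=cv2.connectedComponentsWithStats(mask.astype(np.uint8))
    return [(s[i,4],c[i].round(1),s[i,:4],l==i) for i in range(1,n) if s[i,4]>=minA]
E
python3 - <<'E'
from h import *
t=get_calibration("top");s=get_calibration("scene")
it=cv2.imread("pics/top0.png");is_=cv2.imread("pics/scene0.png")
hsv=cv2.cvtColor(it,cv2.COLOR_BGR2HSV)
# tan
m=cv2.inRange(hsv,(8,70,90),(24,255,255));
for a,c,b,_ in comps(m,40): print("tan",a,c,b)
H,S,V=cv2.split(hsv)
m=((H<6)|(H>174))&(S>150)
for a,c,b,_ in comps(m,20): print("red",a,c,b,onz(t,c,.09).round(4))
g=it.astype(int); 
# table: grey low-sat
m=(S<40)&(V>60)&(V<150)
for a,c,b,l in comps(m,1500):
    cn=max(cv2.findContours(l.astype(np.uint8),0,2)[0],key=cv2.contourArea)
    r=cv2.minAreaRect(cn);print("grey",a,c,b,r)
    for p in cv2.boxPoints(r): print(p,onz(t,p,.04).round(4))
print(hsv[180,390],hsv[240,350],hsv[193,275],hsv[211,345])
cv2.imwrite("pics/c1.png",cv2.resize(it[150:255,215:415],None,fx=4,fy=4,interpolation=cv2.INTER_CUBIC))
E
```

```text
tan 357 [349.  156.9] [332 141  35  34]
tan 2495 [595.9 201.2] [566 178  74  51]
tan 97 [245.7 202.6] [236 197  17  13]
tan 1279 [368.6 211.5] [337 196  62  33]
tan 147 [333.2 269.3] [323 264  22  11]
tan 2081 [580.5 381.6] [546 355  69  45]
tan 110 [557.8 360.8] [546 357  29   9]
red 133 [273.9 241.2] [268 236  13  11] [0.4917 0.0938 0.09  ]
grey 9430 [397.4   9. ] [  0   0 640  46] ((319.5, 22.5), (45.0, 639.0), 90.0)
[-1.3777277e-15  0.0000000e+00] [1.1603 0.9051 0.04  ]
[639.   0.] [ 1.2309 -0.9379  0.04  ]
[639.  45.] [ 1.0865 -0.9214  0.04  ]
[ 0. 45.] [1.0213 0.8829 0.04  ]
grey 4420 [214.2  66.8] [ 38  34 388  55] ((232.20120239257812, 62.520057678222656), (386.904052734375, 46.80833053588867), 2.679973840713501)
[37.866455 76.853325] [0.9299 0.765  0.04  ]
[40.055084 30.096193] [1.0708 0.7792 0.04  ]
[426.53595  48.18679] [ 1.0546 -0.3102  0.04  ]
[424.34732   94.943924] [ 0.9129 -0.301   0.04  ]
grey 10447 [312.3 208.4] [220 153 193  98] ((317.8626708984375, 199.48831176757812), (190.18482971191406, 87.91622924804688), 4.864514350891113)
[219.38515 235.22427] [0.5079 0.2388 0.04  ]
[226.84041 147.62473] [0.7438 0.2346 0.04  ]
[416.3402  163.75235] [ 0.7148 -0.2752  0.04  ]
[408.88495 251.3519 ] [ 0.4798 -0.2517  0.04  ]
grey 3409 [596.2 308.7] [553 280  87  60] ((595.9561157226562, 308.85675048828125), (88.65272521972656, 56.10575866699219), 2.935673475265503)
[550.2512  334.60263] [ 0.2815 -0.6045  0.04  ]
[553.12463 278.57053] [ 0.4204 -0.6224  0.04  ]
[641.661   283.11087] [ 0.4149 -0.8514  0.04  ]
[638.7876  339.14297] [ 0.2759 -0.828   0.04  ]
[ 49  42 128] [ 34  17 118] [42 27 48] [ 17 105 151]
```

View pics/c1.png

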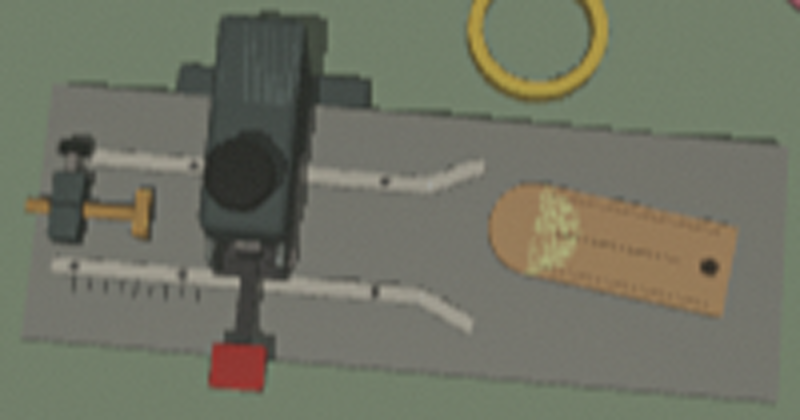

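The crop confirms the tan board, round nose toward the fences at crop (489,215) and tail near (729,272). The brass foot face is at about (153,213), the knob centre at (243,170), the pad at (238,367), and the table corners are (57,86), (786,143), (775,402) and (25,338).

```bash
cat > pose.py <<'E'
from h import *
t=get_calibration("top")
P=lambda u,v,z: onz(t,((u+.5)/4+215-.5,(v+.5)/4+150-.5),z)
w=np.array([P(57,86,.04),P(786,143,.04),P(775,402,.04),P(25,338,.04)])
m=np.array([[85,145],[85,-345],[-85,-345],[-85,145]])/1000.
# rigid fit
a=w[:,:2]-w[:,:2].mean(0);b=m-m.mean(0)
H=b.T@a;th=np.arctan2(H[0,1]-H[1,0],H[0,0]+H[1,1])
Rm=np.array([[np.cos(th),-np.sin(th)],[np.sin(th),np.cos(th)]])
o=w[:,:2].mean(0)-Rm@m.mean(0)
tom=lambda p:(np.array(p)[:2]-o)@Rm
tow=lambda p:o+Rm@np.array(p)[:2]
if __name__=="__main__":
    print("th",np.degrees(th),"o",o,"res mm",((w[:,:2]-(m@Rm.T+o))*1000).round(1).tolist())
    for n,u,v,z in [("knob",243,170,.222),("pad",238,367,.09),("footR",153,213,.058),("foot_top",150,187,.058),("foot_bot",148,238,.058),("nose",489,215,.048),("tailT",737,228,.048),("tailB",720,317,.048),("block",70,205,.066),("fence_e1",483,167,.046),("fence_e2",470,327,.046)]:
        p=P(u,v,z);print(n,p.round(4),(tom(p)*1000).round(1))
    it=cv2.imread("pics/top0.png");hsv=cv2.cvtColor(it,cv2.COLOR_BGR2HSV)
    mk=cv2.inRange(hsv,(8,70,90),(24,255,255));mk[:,:330]=0;mk[:190]=0;mk[235:]=0;mk[:,405:]=0
    cn=max(cv2.findContours(mk,0,2)[0],key=cv2.contourArea)
    h=cv2.convexHull(cn)[:,0].astype(float)
    pw=np.array([onz(t,p,.048)[:2] for p in h]).astype(np.float32)
    r=cv2.minAreaRect(pw);print(r);print([tuple((tom(c)*1000).round(1)) for c in cv2.boxPoints(r)], tom(r[0])*1000,"world",r[0])
E
python3 pose.py
```

```text
th -3.104117369943642 o [0.58734847 0.08727352] res mm [[-1.0, -2.4], [1.3, 1.6], [-0.8, 2.2], [0.5, -1.5]]
knob [0.5883 0.0853 0.222 ] [ 1.  -1.9]
pad [0.4913 0.0933 0.09  ] [-96.3   0.8]
footR [0.592  0.1547 0.058 ] [ 1.  67.6]
foot_top [0.6091 0.1576 0.058 ] [17.9 71.4]
foot_bot [0.5756 0.1571 0.058 ] [-15.5  69.1]
nose [ 0.5989 -0.0629  0.048 ] [  19.7 -149.3]
tailT [ 0.595  -0.2253  0.048 ] [  24.6 -311.7]
tailB [ 0.5362 -0.2136  0.048 ] [ -34.8 -303.2]
block [0.5943 0.207  0.066 ] [  0.4 120. ]
fence_e1 [ 0.6313 -0.0586  0.046 ] [  51.7 -143.2]
fence_e2 [ 0.5254 -0.052   0.046 ] [ -54.3 -142.4]
((0.580896258354187, -0.14164245128631592), (0.16013848781585693, 0.06105821952223778), 78.89079284667969)
[(np.float64(-35.4), np.float64(-304.0)), (np.float64(25.0), np.float64(-312.5)), (np.float64(47.3), np.float64(-153.9)), (np.float64(-13.1), np.float64(-145.4))] [   5.9531831  -228.92949717] world (0.580896258354187, -0.14164245128631592)
```

```bash
cat > to.py <<'E'
import sys
from pose import *
# usage: to.py mx my tcpz [yaw in machine frame, deg]  (machine mm, z mm) -> normalised shift/turn from measured pose
def show():
    ob=get_obs();M=rot(ob["eef_rot"]);p=ob["eef_pos"]
    mm=tom(p)*1000;yaw=np.degrees(np.arctan2(M[1,0],M[0,0])-th)%360
    print("t",round(ob["time_s"],2),"mach",mm.round(1),"z",(p[2]*1000).round(1),"yawM",yaw.round(1),"F",ob["wrist_force"].round(1),"op",round(ob["opening"],3),"q6",ob["q"][5].round(2))
    return M,p,yaw
if __name__=="__main__":
    M,p,yaw=show()
    a=[float(x) for x in sys.argv[1:]]
    if a:
        d=np.r_[tow([a[0]/1000,a[1]/1000]),a[2]/1000]-p
        print("shift",(M.T@d/.25).round(3),"turn",(-((a[3]-yaw+180)%360-180)/90).round(3) if len(a)>3 else "")
E
python3 to.py 0.5 -1 400 90
```

```text
t 0.1 mach [-375.8  417.7] z 403.9 yawM 159.0 F [-0.3  0.3  0.9] op 1.0 q6 -0.21
shift [-2.005 -1.024  0.016] turn 0.767
```

Request:
{"op": "drive_tool", "data": {"increments": [[[-0.1,-0.05,0],0.05],[[-0.25,-0.13,0],0.15],[[-0.4,-0.2,0],0.26],[[-0.55,-0.28,0],0.37],[[-0.7,-0.36,0],0.48],[[-0.85,-0.43,0],0.59],[[-0.95,-0.48,0],0.69],[[-1,-0.51,0],0.767]], "claw": 0}}

```text
time_s: 1.1
eef_pos: [0.4118, 0.305, 0.4043]
eef_rot: [-0.0, 0.728, 0.685, -0.0]
wrist_force: [0.2, -0.8, 0.4]
opening: 1.003
```

```bash
python3 to.py 0.5 -1 400 90
```

```text
t 1.1 mach [-187.1  207.9] z 404.3 yawM 89.6 F [ 0.2 -0.8  0.4] op 1.003 q6 0.47
shift [-0.831  0.756  0.017] turn -0.004
```

Request:
{"op": "drive_tool", "data": {"increments": [[[-0.13,0.11,0],0],[[-0.27,0.24,0],0],[[-0.41,0.37,0],0],[[-0.55,0.5,0],0],[[-0.68,0.62,0],0],[[-0.78,0.71,0],0],[[-0.83,0.756,0],0],[[-0.83,0.756,0],0]]}}

```text
time_s: 2.1
eef_pos: [0.5885, 0.0884, 0.4042]
eef_rot: [-0.0, 0.727, 0.687, -0.0]
wrist_force: [-0.6, 0.4, -0.5]
opening: 0.998
```

```bash
python3 to.py 0.5 -1 366 90; python3 - <<'E'
from h import *
cv2.imwrite("pics/w1.png",camera("wrist"))
from pose import *
c=get_calibration("wrist")
for p in [(0,0,.222),(.02,0,.222),(-.02,0,.222),(0,68,.058)]:
    w=np.r_[tow([p[0],p[1]/(1000 if p[1]>1 else 1)]),p[2]];print(p,proj(c,w,True).round(0))
E
```

```text
t 2.1 mach [1.1 1.2] z 404.2 yawM 89.9 F [-0.6  0.4 -0.5] op 0.998 q6 0.01
shift [-0.009 -0.002  0.153] turn -0.001
(0, 0, 0.222) [327. 259.]
(0.02, 0, 0.222) [362. 259.]
(-0.02, 0, 0.222) [291. 259.]
(0, 68, 0.058) [326. 117.]
```

View pics/w1.png

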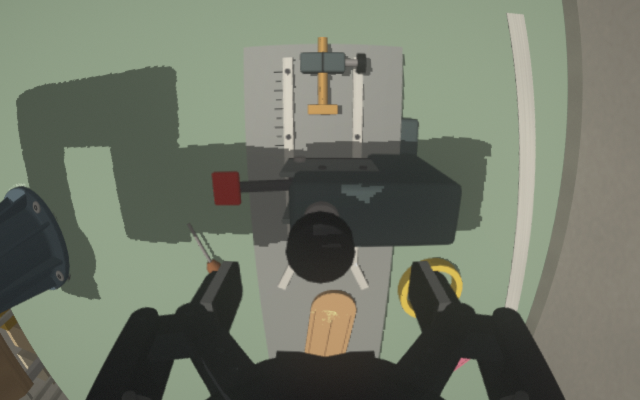

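The wrist view shows the knob at (321,247), predicted (327,259), and the brass foot face at (322,114), predicted (326,117). I'll reconcile this with the scene view.

```bash
python3 - <<'E'
from pose import *
s=get_calibration("scene");c=get_calibration("wrist");o=get_obs()
M=rot(o["eef_rot"]);print("cam in tool",M.T@(c["origin"]-o["eef_pos"]));print((M.T@rot(c["orientation"])).round(3))
im=cv2.imread("pics/scene0.png");w=cv2.imread("pics/w1.png")
for n,cal,f in(("scene",s,0),("top",t,0),("wrist",c,1)):
    for p in [(0,0,.211),(0,0,.222),(0,0,.2),(-.096,0,.09),(0,.122,.066)]:
        print(n,p,proj(cal,np.r_[tow(p),p[2]],f).round(1))
def blk(im,box,name,th=45):
    x0,y0,x1,y1=box;g=im[y0:y1,x0:x1].max(2)<th
    for a,cc,b,_ in comps(g,30): print(name,a,cc+[x0,y0],b+[x0,y0,0,0])
blk(im,(335,170,368,200),"scene")
blk(w,(280,205,362,290),"wrist",32)
for n,i in (("scene",im),("wrist",w)):
    H,S,V=cv2.split(cv2.cvtColor(i,cv2.COLOR_BGR2HSV))
    for a,cc,b,_ in comps(((H<6)|(H>174))&(S>150),8): print(n,"red",a,cc,b)
E
```

```text
cam in tool [ 0.08356473 -0.00118316  0.03085205]
[[ 0.    -0.946 -0.325]
 [ 1.     0.    -0.   ]
 [ 0.    -0.325  0.946]]
scene (0, 0, 0.211) [349.8 185.2]
scene (0, 0, 0.222) [350.  181.7]
scene (0, 0, 0.2) [349.6 188.5]
scene (-0.096, 0, 0.09) [346.1 193.8]
scene (0, 0.122, 0.066) [394.2 225.6]
top (0, 0, 0.211) [274.8 193.5]
top (0, 0, 0.222) [274.5 192.5]
top (0, 0, 0.2) [275.2 194.5]
top (-0.096, 0, 0.09) [274.5 241.3]
top (0, 0.122, 0.066) [231.3 201. ]
wrist (0, 0, 0.211) [326.5 250.4]
wrist (0, 0, 0.222) [326.6 259.5]
wrist (0, 0, 0.2) [326.5 242.2]
wrist (-0.096, 0, 0.09) [228.9 191.4]
wrist (0, 0.122, 0.066) [326.1  63.7]
scene 203 [350.8 184.8] [344 177  15  17]
wrist 261 [324.1 219.5] [299 213  47  18]
scene red 635 [80.9 40. ] [48 13 62 38]
scene red 616 [632.4  57.8] [619  26  21  58]
scene red 1487 [448.3  50.5] [428  29  42  44]
scene red 34 [113.8  44.3] [112  38   5  13]
scene red 660 [338.   62.6] [325  50  27  27]
scene red 481 [85.7 64.6] [59 57 54 16]
scene red 531 [ 39.3 103.7] [ 5 86 65 28]
scene red 518 [ 50.8 120.4] [17 93 62 39]
scene red 60 [142.8 115.6] [140 109   6  14]
scene red 11 [344. 191.] [342 190   5   3]
wrist red 757 [226. 188.] [213 173  27  31]
```

Views agree within about 3 mm; I take the knob as (-1, 0.5) mm. I descend and close.

Request:
{"op": "drive_tool", "data": {"increments": [[[0,-0.008,0.03],0],[[0,-0.008,0.07],0],[[0,-0.008,0.11],0],[[0,-0.008,0.14],0],[[0,-0.008,0.153],0],[[0,-0.008,0.153],0],[[0,-0.008,0.153],0],[[0,-0.008,0.153],0]]}}

```text
time_s: 3.15
eef_pos: [0.5865, 0.0889, 0.3669]
eef_rot: [0.0, 0.726, 0.687, 0.0]
wrist_force: [-0.3, 0.1, -0.8]
opening: 1.004
```

Request:
{"op": "drive_tool", "data": {"increments": [[[0,0,0],0],[[0,0,0],0],[[0,0,0],0],[[0,0,0],0],[[0,0,0],0],[[0,0,0],0],[[0,0,0],0],[[0,0,0],0]], "claw": 1}}

```text
time_s: 4.15
eef_pos: [0.5858, 0.089, 0.3669]
eef_rot: [-0.001, 0.726, 0.688, -0.001]
wrist_force: [-4.9, -0.7, 4.7]
opening: 0.449
```

```bash
python3 to.py
```

```text
t 4.15 mach [-1.6  1.6] z 366.9 yawM 90.0 F [-4.9 -0.7  4.7] op 0.449 q6 0.01
```

Request:
{"op": "drive_tool", "data": {"increments": [[[0,0,-0.01],0],[[0,0,-0.025],0],[[0,0,-0.04],0],[[0,0,-0.055],0],[[0,0,-0.07],0],[[0,0,-0.085],0],[[0,0,-0.1],0],[[0,0,-0.1],0]]}}

```text
time_s: 5.15
eef_pos: [0.5859, 0.089, 0.3917]
eef_rot: [-0.001, 0.726, 0.687, -0.001]
wrist_force: [-4.1, -0.3, -14.4]
opening: 0.447
```

Request:
{"op": "drive_tool", "data": {"increments": [[[0,0,-0.005],0],[[0,0,-0.01],0],[[0,0,-0.015],0],[[0,0,-0.02],0],[[0,0,-0.024],0],[[0,0,-0.024],0],[[0,0,-0.024],0],[[0,0,-0.024],0]]}}

```text
time_s: 6.15
eef_pos: [0.5859, 0.089, 0.397]
eef_rot: [-0.001, 0.726, 0.688, -0.001]
wrist_force: [-5.8, -0.8, -17.4]
opening: 0.447
```

```bash
python3 to.py
```

```text
t 6.15 mach [-1.6  1.6] z 397.0 yawM 90.0 F [ -5.8  -0.8 -17.4] op 0.447 q6 0.01
```

Request:
{"op": "drive_tool", "data": {"increments": [[[0,0,-0.004],0],[[0,0,-0.008],0],[[0,0,-0.008],0],[[0,0,-0.002],0],[[0,0,0.004],0],[[0,0,0.01],0],[[0,0,0.012],0],[[0,0,0.012],0]]}}

```text
time_s: 7.15
eef_pos: [0.5859, 0.089, 0.3949]
eef_rot: [-0.001, 0.726, 0.688, -0.001]
wrist_force: [-7.5, 0.2, -12.3]
opening: 0.451
```

```bash
python3 to.py
```

```text
t 7.15 mach [-1.6  1.6] z 394.9 yawM 90.0 F [ -7.5   0.2 -12.3] op 0.451 q6 0.01
```

Request:
{"op": "drive_tool", "data": {"increments": [[[0,0,0.003],0],[[0,0,0.006],0],[[0,0,0.008],0],[[0,0,0.008],0],[[0,0,0.008],0],[[0,0,0.008],0],[[0,0,0.008],0],[[0,0,0.008],0]]}}

```text
time_s: 8.15
eef_pos: [0.5858, 0.0891, 0.3946]
eef_rot: [-0.0, 0.726, 0.688, -0.0]
wrist_force: [-12.1, -0.3, -3.5]
opening: 0.453
```

```bash
python3 to.py
```

```text
t 8.15 mach [-1.6  1.7] z 394.6 yawM 90.0 F [-12.1  -0.3  -3.5] op 0.453 q6 0.01
```

The height holds while the pull falls from 17 N to 3.5 N, so the sear has caught. I release and rise.

Request:
{"op": "drive_tool", "data": {"increments": [[[0,0,0],0],[[0,0,0],0],[[0,0,0],0],[[0,0,0],0],[[0,0,-0.04],0],[[0,0,-0.1],0],[[0,0,-0.17],0],[[0,0,-0.24],0]], "claw": 0}}

```text
time_s: 9.15
eef_pos: [0.5864, 0.0889, 0.4544]
eef_rot: [0.0, 0.726, 0.687, 0.0]
wrist_force: [0.6, 0.9, 0.4]
opening: 0.997
```

```bash
python3 - <<'E'
from pose import *
from to import show
show()
im=camera("top");cv2.imwrite("pics/t2.png",im);s=camera("scene");cv2.imwrite("pics/s2.png",s)
x0,y0,x1,y1=335,160,368,200
g=s[y0:y1,x0:x1].max(2)<45
for a,cc,b,_ in comps(g,30): print("scene",a,cc+[x0,y0],b+[x0,y0,0,0])
sc=get_calibration("scene")
for z in (.2,.211,.228,.239,.25): print(z,proj(sc,np.r_[tow((0,0)),z]).round(1))
E
python3 to.py -14 -288 300 98
```

```text
t 9.15 mach [-1.   1.6] z 454.4 yawM 90.0 F [0.6 0.9 0.4] op 0.997 q6 0.01
scene 312 [351.9 173.3] [343 160  19  25]
scene 42 [342.3 196.2] [339 193   7   7]
0.2 [349.6 188.5]
0.211 [349.8 185.2]
0.228 [350.2 179.8]
0.239 [350.4 176.3]
0.25 [350.6 172.7]
t 9.25 mach [-0.6  1.6] z 456.0 yawM 90.0 F [0.2 0.2 0.1] op 1.0 q6 0.01
shift [-1.159 -0.056  0.624] turn -0.089
```

Request:
{"op": "drive_tool", "data": {"increments": [[[-0.12,0,0],0.01],[[-0.27,0,0.05],0.03],[[-0.45,0,0.1],0.05],[[-0.62,0,0.2],0.07],[[-0.78,0,0.3],0.089],[[-0.9,0,0.4],0.089],[[-1,0,0.5],0.089],[[-1,0,0.54],0.089]]}}

```text
time_s: 10.25
eef_pos: [0.5719, -0.1621, 0.3153]
eef_rot: [-0.001, 0.773, 0.634, -0.001]
wrist_force: [0.8, -0.3, -0.0]
opening: 0.997
```

```bash
python3 to.py -2.4 -288.4 225 82; python3 - <<'E'
from pose import *
im=camera("wrist");cv2.imwrite("pics/w3.png",im);c=get_calibration("wrist")
H,S,V=cv2.split(cv2.cvtColor(im,cv2.COLOR_BGR2HSV))
m=((H>8)&(H<22)&(S>70)&(V>90)).astype(np.uint8)
m=cv2.morphologyEx(m,cv2.MORPH_CLOSE,np.ones((7,7)))
for a,cc,b,l in comps(m,800):
    cn=max(cv2.findContours(l.astype(np.uint8),0,2)[0],key=cv2.contourArea)[:,0]
    pw=np.array([(tom(onz(c,p,.048,True))*1000) for p in cn]).astype(np.float32)
    print(a,cc,b,cv2.minAreaRect(pw), cv2.boxPoints(cv2.minAreaRect(pw)).round(0).tolist())
E
```

```text
t 10.25 mach [  -2.  -249.8] z 315.3 yawM 81.8 F [ 0.8 -0.3 -0. ] op 0.997 q6 -0.28
shift [-0.153  0.021  0.361] turn -0.002
13565 [329.7 172.4] [291  76  79 192] ((2.6592864990234375, -226.5994415283203), (159.3393096923828, 59.9390754699707), 82.31022644042969) [[-38.0, -302.0], [22.0, -310.0], [43.0, -152.0], [-16.0, -144.0]]
```

View pics/w3.png

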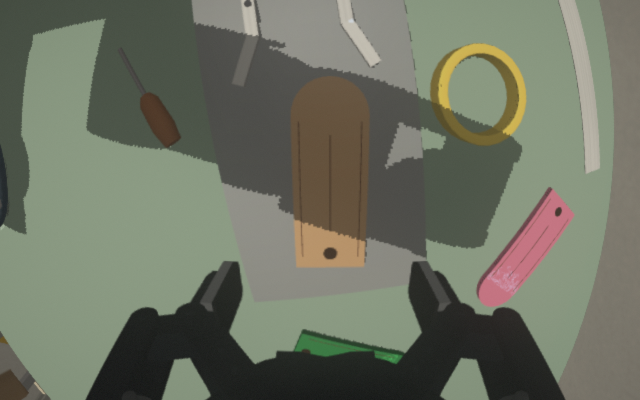

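The wrist view shows the board clear between the fingers, tail at (330,267), measured 159×60 mm at centre (2.7, -226.6). It reads about 3 mm off the top camera, consistently with the knob grip force, so I shift the machine frame by (-2.8, +2).

Request:
{"op": "drive_tool", "data": {"increments": [[[-0.07,0.004,0.05],0],[[-0.13,0.008,0.14],0],[[-0.145,0.008,0.24],0],[[-0.145,0.008,0.33],0],[[-0.145,0.008,0.38],0],[[-0.145,0.008,0.4],0],[[-0.145,0.008,0.413],0],[[-0.145,0.008,0.413],0]]}}

```text
time_s: 11.3
eef_pos: [0.5679, -0.1967, 0.2147]
eef_rot: [0.0, 0.772, 0.635, 0.0]
wrist_force: [0.1, 0.4, 0.7]
opening: 1.0
```

```bash
python3 to.py -5.3 -286 211 82
```

```text
t 11.3 mach [  -4.1 -284.6] z 214.7 yawM 82.0 F [0.1 0.4 0.7] op 1.0 q6 -0.34
shift [-0.006 -0.004  0.015] turn -0.0
```

Request:
{"op": "drive_tool", "data": {"increments": [[[0,-0.004,0],0],[[0,-0.004,0],0],[[0,-0.004,0],0],[[0,-0.004,0],0],[[0,-0.004,0],0],[[0,-0.004,0],0],[[0,-0.004,0],0],[[0,-0.004,0],0]], "claw": 1}}

```text
time_s: 12.3
eef_pos: [0.567, -0.1966, 0.2157]
eef_rot: [0.001, 0.772, 0.635, 0.0]
wrist_force: [-2.3, 1.2, 6.9]
opening: 0.655
```

```bash
python3 to.py -2.8 -227 213 90
```

```text
t 12.3 mach [  -5.  -284.6] z 215.7 yawM 82.0 F [-2.3  1.2  6.9] op 0.655 q6 -0.34
shift [ 0.229 -0.024  0.011] turn -0.089
```

Request:
{"op": "drive_tool", "data": {"increments": [[[0.01,0,-0.004],-0.02],[[0.03,0,-0.006],-0.04],[[0.05,-0.002,-0.006],-0.06],[[0.07,-0.003,-0.006],-0.08],[[0.085,-0.004,-0.006],-0.089],[[0.091,-0.004,-0.006],-0.089],[[0.091,-0.004,-0.006],-0.089],[[0.091,-0.004,-0.006],-0.089]]}}

```text
time_s: 13.3
eef_pos: [0.5701, -0.1738, 0.2158]
eef_rot: [-0.0, 0.726, 0.687, 0.0]
wrist_force: [-0.4, 0.4, 4.2]
opening: 0.655
```

```bash
python3 to.py -2.8 -150 215 90; python3 - <<'E'
from pose import *
im=camera("wrist");cv2.imwrite("pics/w4.png",im);c=get_calibration("wrist")
H,S,V=cv2.split(cv2.cvtColor(im,cv2.COLOR_BGR2HSV))
m=((H>8)&(H<22)&(S>70)&(V>60)).astype(np.uint8)
m=cv2.morphologyEx(m,cv2.MORPH_CLOSE,np.ones((7,7)))
for a,cc,b,l in comps(m,800):
    cn=max(cv2.findContours(l.astype(np.uint8),0,2)[0],key=cv2.contourArea)[:,0]
    pw=np.array([(tom(onz(c,p,.048,True))*1000) for p in cn]).astype(np.float32)
    print(a,cc,b,cv2.minAreaRect(pw), cv2.boxPoints(cv2.minAreaRect(pw)).round(0).tolist())
E
```

```text
t 13.3 mach [  -3.1 -261.6] z 215.8 yawM 90.0 F [-0.4  0.4  4.2] op 0.655 q6 -0.44
shift [0.447 0.001 0.004] turn -0.0
37718 [326.1 147.1] [259   0 138 304] ((-3.9352779388427734, -207.57974243164062), (153.00035095214844, 60.64737319946289), 89.31594848632812) [[-35.0, -284.0], [25.0, -284.0], [27.0, -131.0], [-33.0, -131.0]]
2371 [101.6  82.1] [79 41 47 82] ((-121.52928161621094, -156.9258575439453), (22.8560848236084, 49.52695083618164), 20.870372772216797) [[-141.0, -138.0], [-123.0, -184.0], [-102.0, -176.0], [-120.0, -130.0]]
```

View pics/w4.png

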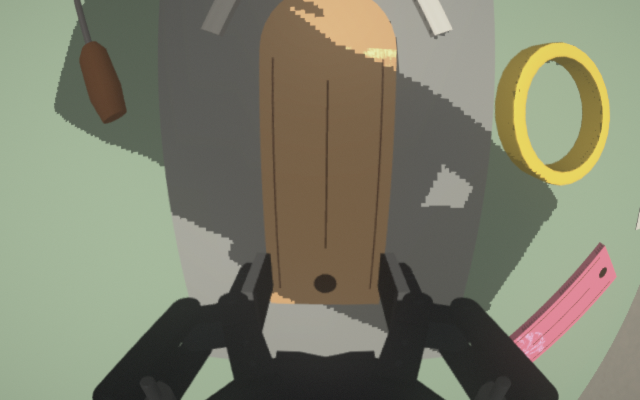

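The board is gripped at the tail and aligned, mid at x≈327 between the flare ends (217,15) and (440,20). I advance while watching the side force.

Request:
{"op": "drive_tool", "data": {"increments": [[[0.02,0,0],0],[[0.05,0,0],0],[[0.08,0,0],0],[[0.11,0,0],0],[[0.14,0,0],0],[[0.17,0,0],0],[[0.19,0,0],0],[[0.2,0,0],0]]}}

```text
time_s: 14.35
eef_pos: [0.5729, -0.1235, 0.2158]
eef_rot: [0.0, 0.726, 0.688, 0.0]
wrist_force: [0.3, -2.9, 5.3]
opening: 0.649
```

Request:
{"op": "drive_tool", "data": {"increments": [[[0.02,0,0],0],[[0.04,0,0],0],[[0.06,0,0],0],[[0.08,0,0],0],[[0.1,0,0],0],[[0.12,0,0],0],[[0.14,0,0],0],[[0.14,0,0],0]]}}

```text
time_s: 15.35
eef_pos: [0.5748, -0.0883, 0.2158]
eef_rot: [-0.0, 0.726, 0.688, 0.0]
wrist_force: [0.1, -1.3, 5.8]
opening: 0.651
```

```bash
python3 to.py -2.8 -150 215 90
```

```text
t 15.35 mach [  -3.1 -176. ] z 215.8 yawM 90.0 F [ 0.1 -1.3  5.8] op 0.651 q6 -0.3
shift [0.104 0.001 0.003] turn -0.0
```

Request:
{"op": "drive_tool", "data": {"increments": [[[0,0,0],0],[[0,0,0],0],[[0,0,0],0],[[0,0,0],0],[[0,0,-0.06],0],[[-0.03,0,-0.12],0],[[-0.1,0,-0.2],0],[[-0.18,0,-0.2],0]], "claw": 0}}

```text
time_s: 16.35
eef_pos: [0.5732, -0.1353, 0.2688]
eef_rot: [0.003, 0.726, 0.688, 0.001]
wrist_force: [0.6, -0.5, 0.4]
opening: 0.999
```

Request:
{"op": "drive_tool", "data": {"increments": [[[-0.01,0,0],-0.11],[[-0.02,0,0],-0.22],[[-0.03,0,0],-0.33],[[-0.03,0,0],-0.44],[[-0.03,0,0],-0.55],[[-0.03,0,0],-0.66],[[-0.03,0,0],-0.77],[[-0.03,0,0],-0.88]], "claw": 1}}

```text
time_s: 17.35
eef_pos: [0.5715, -0.1425, 0.2653]
eef_rot: [-0.0, 0.119, 0.993, 0.0]
wrist_force: [0.1, -1.0, -0.2]
opening: 0.001
```

```bash
python3 to.py -2.8 -227 218 180; python3 - <<'E'
from pose import *
im=camera("top");cv2.imwrite("pics/t4.png",cv2.resize(im[150:255,215:415],None,fx=4,fy=4,interpolation=cv2.INTER_CUBIC))
H,S,V=cv2.split(cv2.cvtColor(im,cv2.COLOR_BGR2HSV))
m=((H>8)&(H<24)&(S>70)&(V>60)).astype(np.uint8);m[:190]=0;m[245:]=0
for a,cc,b,l in comps(m,60):
    if 255<cc[0]<420:
        ys,xs=np.where(l);print(a,cc,b,[(tom(onz(t,p,.048))*1000).round(1).tolist() for p in [(xs.min()-.5,cc[1]),(xs.max()+.5,cc[1]),(cc[0],ys.min()-.5),(cc[0],ys.max()+.5)]])
E
```

```text
t 17.35 mach [  -3.4 -230.3] z 265.3 yawM 169.4 F [ 0.1 -1.  -0.2] op 0.001 q6 -1.78
shift [0.    0.013 0.189] turn -0.117
968 [320.3 209.2] [295 197  53  26] [[-4.9, -40.5], [6.6, -178.1], [34.3, -104.7], [-34.1, -110.1]]
```

View pics/t4.png

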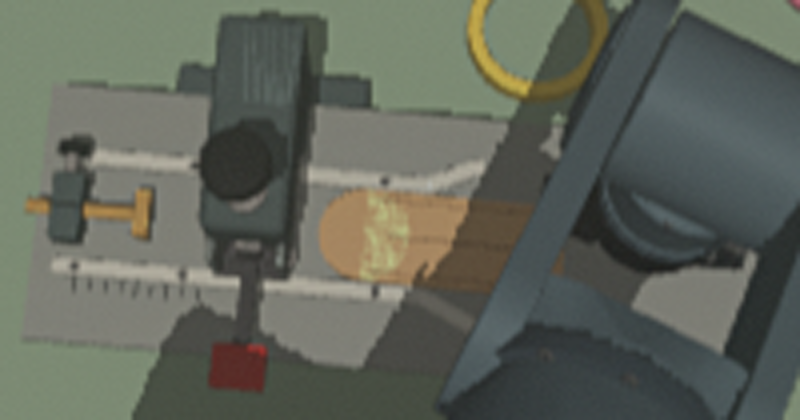

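The nose is at crop (320,235) inside the fences and the knob is up. I lower the shut fingers behind the tail.

Request:
{"op": "drive_tool", "data": {"increments": [[[0,0.005,0.04],-0.06],[[0,0.01,0.09],-0.117],[[0,0.013,0.14],-0.117],[[0,0.013,0.175],-0.117],[[0,0.013,0.19],-0.117],[[0,0.013,0.195],-0.117],[[0,0.013,0.195],-0.117],[[0,0.013,0.195],-0.117]]}}

```text
time_s: 18.4
eef_pos: [0.5728, -0.1384, 0.2174]
eef_rot: [0.0, 0.03, 1.0, -0.0]
wrist_force: [-0.3, 0.1, 0.3]
opening: -0.001
```

```bash
python3 to.py -2.8 -107 216 180
```

```text
t 18.4 mach [  -2.3 -226.1] z 217.4 yawM 179.7 F [-0.3  0.1  0.3] op -0.001 q6 -1.95
shift [0.005 0.477 0.005] turn -0.003
```

Request:
{"op": "drive_tool", "data": {"increments": [[[0,0.02,0.006],0],[[0,0.07,0.006],0],[[0,0.13,0.006],0],[[0,0.19,0.006],0],[[0,0.25,0.006],0],[[0,0.31,0.006],0],[[0,0.36,0.006],0],[[0,0.38,0.006],0]]}}

```text
time_s: 19.4
eef_pos: [0.5783, -0.0425, 0.2154]
eef_rot: [-0.0, 0.029, 1.0, -0.0]
wrist_force: [-0.6, 0.2, -0.4]
opening: -0.002
```

```bash
python3 to.py -2.8 -107 216 180;python3 - <<'E'
from pose import *
im=camera("top");cv2.imwrite("pics/t5.png",cv2.resize(im[150:255,215:415],None,fx=4,fy=4,interpolation=cv2.INTER_CUBIC))
E
```

```text
t 19.4 mach [  -2.  -130.1] z 215.4 yawM 179.7 F [-0.6  0.2 -0.4] op -0.002 q6 -1.79
shift [ 0.003  0.092 -0.002] turn -0.003
```

View pics/t5.png

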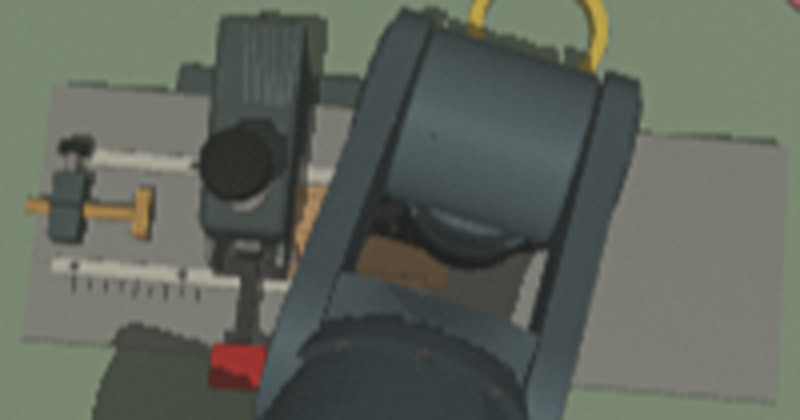

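The board is moving straight and its nose is hidden under the head, tail about -121. I go on, then feel for the stop in small steps.

Request:
{"op": "drive_tool", "data": {"increments": [[[0,0.012,0],0],[[0,0.025,0],0],[[0,0.037,0],0],[[0,0.05,0],0],[[0,0.06,0],0],[[0,0.068,0],0],[[0,0.072,0],0],[[0,0.072,0],0]]}}

```text
time_s: 20.45
eef_pos: [0.5793, -0.0254, 0.2154]
eef_rot: [-0.0, 0.03, 1.0, 0.0]
wrist_force: [0.1, 0.6, 0.0]
opening: 0.001
```

Request:
{"op": "drive_tool", "data": {"increments": [[[0,0.001,0],0],[[0,0.002,0],0],[[0,0.004,0],0],[[0,0.006,0],0],[[0,0.008,0],0],[[0,0.01,0],0],[[0,0.012,0],0],[[0,0.012,0],0]]}}

```text
time_s: 21.45
eef_pos: [0.5795, -0.0225, 0.2154]
eef_rot: [-0.0, 0.03, 1.0, 0.0]
wrist_force: [-0.9, -0.4, 0.3]
opening: 0.0
```

```bash
python3 - <<'E'
from pose import *
from to import show
show()
im=camera("top");cv2.imwrite("pics/t6.png",cv2.resize(im[180:230,215:275],None,fx=10,fy=10,interpolation=cv2.INTER_CUBIC))
H,S,V=cv2.split(cv2.cvtColor(im,cv2.COLOR_BGR2HSV))
m=((H>8)&(H<24)&(S>70)&(V>60)).astype(np.uint8);m[:190]=0;m[225:]=0;m[:,:215]=0;m[:,345:]=0
for a,cc,b,l in comps(m,8):
    ys,xs=np.where(l);print(a,cc,b,[(tom(onz(t,p,.048))*1000).round(1).tolist() for p in [(xs.min()-.5,cc[1]),(xs.max()+.5,cc[1])]])
E
```

```text
t 21.45 mach [  -1.9 -110. ] z 215.4 yawM 179.7 F [-0.9 -0.4  0.3] op 0.0 q6 -1.75
122 [262.3 206.1] [258 195   9  22] [[-4.7, 56.1], [-2.8, 32.8]]
106 [245.7 202.6] [235 197  18  13] [[-0.5, 116.6], [3.4, 70.0]]
24 [224.4 200.9] [221 199   7   5] [[1.0, 153.3], [2.5, 135.2]]
223 [305.8 214.8] [295 207  24  14] [[-19.5, -41.8], [-14.4, -103.8]]
```

View pics/t6.png

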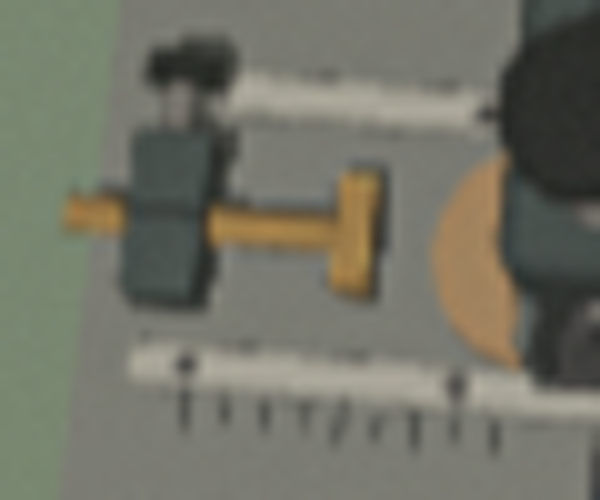

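The nose is visible at crop (432,255), and the foot face at (380,235), leaving a gap of about 12 mm. I push 8 mm, then 1.5 mm feeling steps.

Request:
{"op": "drive_tool", "data": {"increments": [[[0,0.004,0],0],[[0,0.009,0],0],[[0,0.014,0],0],[[0,0.019,0],0],[[0,0.024,0],0],[[0,0.029,0],0],[[0,0.032,0],0],[[0,0.032,0],0]]}}

```text
time_s: 22.5
eef_pos: [0.58, -0.0144, 0.2154]
eef_rot: [-0.0, 0.03, 1.0, 0.0]
wrist_force: [0.2, -0.5, -0.3]
opening: 0.002
```

Request:
{"op": "drive_tool", "data": {"increments": [[[0,0.001,0],0],[[0,0.002,0],0],[[0,0.003,0],0],[[0,0.004,0],0],[[0,0.005,0],0],[[0,0.006,0],0],[[0,0.006,0],0],[[0,0.006,0],0]]}}

```text
time_s: 23.5
eef_pos: [0.5801, -0.013, 0.2154]
eef_rot: [-0.0, 0.03, 1.0, 0.0]
wrist_force: [-0.7, -0.9, 0.2]
opening: 0.0
```

Request:
{"op": "drive_tool", "data": {"increments": [[[0,0.001,0],0],[[0,0.002,0],0],[[0,0.003,0],0],[[0,0.004,0],0],[[0,0.005,0],0],[[0,0.005,0],0],[[0,0.005,0],0],[[0,0.005,0],0]]}}

```text
time_s: 24.5
eef_pos: [0.5801, -0.0118, 0.2154]
eef_rot: [-0.0, 0.03, 1.0, 0.0]
wrist_force: [-0.4, -0.8, -0.2]
opening: 0.0
```

Request:
{"op": "drive_tool", "data": {"increments": [[[0,0.001,0],0],[[0,0.002,0],0],[[0,0.003,0],0],[[0,0.004,0],0],[[0,0.004,0],0],[[0,0.004,0],0],[[0,0.004,0],0],[[0,0.004,0],0]]}}

```text
time_s: 25.5
eef_pos: [0.5802, -0.0108, 0.2154]
eef_rot: [0.0, 0.03, 1.0, 0.0]
wrist_force: [0.9, 0.2, 0.1]
opening: -0.001
```

```bash
cat > gap.py <<'E'
from pose import *
im=camera("top");cv2.imwrite("pics/g.png",im)
u=cv2.resize(im[180:230,215:275],None,fx=10,fy=10,interpolation=cv2.INTER_CUBIC)
H,S,V=cv2.split(cv2.cvtColor(u,cv2.COLOR_BGR2HSV))
m=((H>8)&(H<24)&(S>80)&(V>60))
for r in (215,225,235,245,255,265,275,285):
    xs=np.where(m[r])[0];seg=np.split(xs,np.where(np.diff(xs)>2)[0]+1)
    print(r,[(int(s[0]),int(s[-1])) for s in seg if len(s)>3])
E
python3 gap.py
```

```text
215 [(64, 126), (205, 378), (397, 499)]
225 [(65, 125), (204, 375), (392, 498)]
235 [(204, 375), (391, 497)]
245 [(208, 220), (244, 375), (389, 496)]
255 [(328, 374), (390, 498)]
265 [(330, 372), (391, 502)]
275 [(329, 372), (392, 504)]
285 [(331, 371), (394, 504)]
```

Request:
{"op": "drive_tool", "data": {"increments": [[[0,0.001,0],0],[[0,0.002,0],0],[[0,0.003,0],0],[[0,0.004,0],0],[[0,0.004,0],0],[[0,0.004,0],0],[[0,0.004,0],0],[[0,0.004,0],0]]}}

```text
time_s: 26.55
eef_pos: [0.5803, -0.0098, 0.2154]
eef_rot: [0.0, 0.03, 1.0, 0.0]
wrist_force: [0.3, -0.3, -0.5]
opening: 0.001
```

Request:
{"op": "drive_tool", "data": {"increments": [[[0,0.001,0],0],[[0,0.002,0],0],[[0,0.003,0],0],[[0,0.004,0],0],[[0,0.004,0],0],[[0,0.004,0],0],[[0,0.004,0],0],[[0,0.004,0],0]]}}

```text
time_s: 27.55
eef_pos: [0.5803, -0.0088, 0.2154]
eef_rot: [0.0, 0.03, 1.0, 0.0]
wrist_force: [-1.2, -0.3, -0.8]
opening: -0.003
```

Request:
{"op": "drive_tool", "data": {"increments": [[[0,0.001,0],0],[[0,0.002,0],0],[[0,0.003,0],0],[[0,0.004,0],0],[[0,0.004,0],0],[[0,0.004,0],0],[[0,0.004,0],0],[[0,0.004,0],0]]}}

```text
time_s: 28.55
eef_pos: [0.5804, -0.0078, 0.2154]
eef_rot: [-0.0, 0.03, 1.0, -0.0]
wrist_force: [0.0, -0.5, -0.2]
opening: 0.001
```

```bash
python3 gap.py
```

```text
215 [(64, 126), (205, 499)]
225 [(66, 125), (204, 498)]
235 [(204, 496)]
245 [(208, 220), (244, 494)]
255 [(328, 493)]
265 [(330, 493)]
275 [(329, 490)]
285 [(330, 373), (381, 488)]
```

Request:
{"op": "drive_tool", "data": {"increments": [[[0,0.001,0],0],[[0,0.002,0],0],[[0,0.003,0],0],[[0,0.003,0],0],[[0,0.003,0],0],[[0,0.003,0],0],[[0,0.003,0],0],[[0,0.003,0],0]]}}

```text
time_s: 29.6
eef_pos: [0.5805, -0.0075, 0.2155]
eef_rot: [0.0, 0.03, 1.0, -0.0]
wrist_force: [-0.6, -5.2, -0.6]
opening: 0.001
```

```bash
python3 to.py
```

```text
t 29.6 mach [ -1.8 -95. ] z 215.5 yawM 179.7 F [-0.6 -5.2 -0.6] op 0.001 q6 -1.73
```

Contact: -5.2 N with 0.3 mm of travel, and the foot has not moved. I retreat and go above the trigger.

Request:
{"op": "drive_tool", "data": {"increments": [[[0,-0.04,0],0],[[0,-0.12,0],0],[[0,-0.16,-0.08],0],[[0.04,-0.16,-0.2],0],[[0.15,-0.16,-0.28],0],[[0.27,-0.16,-0.3],0],[[0.36,-0.16,-0.3],0],[[0.387,-0.16,-0.3],0]]}}

```text
time_s: 30.6
eef_pos: [0.4808, -0.0416, 0.2917]
eef_rot: [0.001, 0.03, 1.0, -0.0]
wrist_force: [0.5, -0.6, 0.4]
opening: 0.002
```

Request:
{"op": "drive_tool", "data": {"increments": [[[0,0.05,0],0],[[0,0.14,0],0],[[0,0.25,0],0],[[0,0.36,0],0],[[0,0.46,0],0],[[0,0.52,0],0],[[0,0.548,0],0],[[0,0.548,0],0]]}}

```text
time_s: 31.6
eef_pos: [0.4898, 0.0957, 0.2904]
eef_rot: [-0.0, 0.029, 1.0, -0.0]
wrist_force: [0.2, -0.5, -0.1]
opening: 0.001
```

```bash
python3 to.py -98.5 2 268 180; python3 gap.py
```

```text
t 31.6 mach [-97.9   3.1] z 290.4 yawM 179.7 F [ 0.2 -0.5 -0.1] op 0.001 q6 -1.56
shift [ 0.002 -0.004  0.09 ] turn -0.003
215 []
225 []
235 []
245 []
255 []
265 []
275 []
285 []
```

Request:
{"op": "drive_tool", "data": {"increments": [[[0,0,0.05],0],[[0,0,0.09],0],[[0,0,0.12],0],[[0,0,0.14],0],[[0,0,0.16],0],[[0,0,0.18],0],[[0,0,0.195],0],[[0,0,0.195],0]]}}

```text
time_s: 32.65
eef_pos: [0.4895, 0.0954, 0.2414]
eef_rot: [-0.0, 0.03, 1.0, -0.0]
wrist_force: [-2.4, -0.7, 2.1]
opening: 0.002
```

```bash
python3 - <<'E'
from pose import *
from to import show
show()
s=camera("scene");cv2.imwrite("pics/s5.png",s)
x0,y0,x1,y1=335,150,368,200
for a,cc,b,_ in comps(s[y0:y1,x0:x1].max(2)<45,30): print("scene",a,cc+[x0,y0],b+[x0,y0,0,0])
for z in (.208,.219,.239): print(z,proj(get_calibration("scene"),np.r_[tow((0,0)),z]).round(1))
cv2.imwrite("pics/s5c.png",cv2.resize(s[140:280,280:440],None,fx=4,fy=4,interpolation=cv2.INTER_CUBIC))
E
```

```text
t 32.65 mach [-98.1   2.9] z 241.4 yawM 179.7 F [-2.4 -0.7  2.1] op 0.002 q6 -1.56
scene 1205 [349.8 171.8] [335 150  33  50]
scene 32 [356.5 196.1] [354 193   6   7]
0.208 [349.8 186.1]
0.219 [350.  182.7]
0.239 [350.4 176.3]
```

View pics/s5c.png

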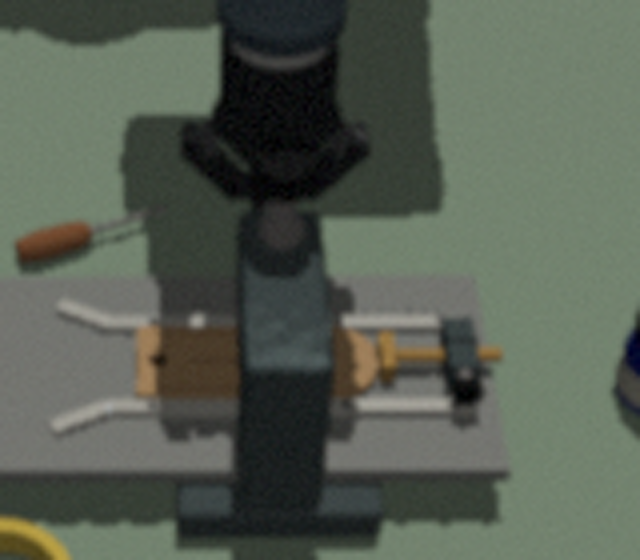

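The pad is 21 mm down, and the pattern nose at (378,360) sits against the foot at (383,355). The knob is lost against the gripper. I withdraw and check.

Request:
{"op": "drive_tool", "data": {"increments": [[[0,0,-0.04],0],[[0,0,-0.1],0],[[0.02,0,-0.2],0],[[0.1,0,-0.35],0],[[0.25,0,-0.5],0],[[0.4,0,-0.6],0],[[0.5,0,-0.65],0],[[0.5,0,-0.65],0]]}}

```text
time_s: 33.7
eef_pos: [0.3641, 0.1032, 0.4063]
eef_rot: [0.003, 0.029, 1.0, 0.0]
wrist_force: [-0.2, 0.1, -0.9]
opening: 0.003
```

```bash
python3 - <<'E'
from pose import *
from to import show
show()
s=camera("scene");cv2.imwrite("pics/s6.png",s);im=camera("top")
x0,y0,x1,y1=335,165,368,200
for a,cc,b,_ in comps(s[y0:y1,x0:x1].max(2)<45,30): print("scene",a,cc+[x0,y0],b+[x0,y0,0,0])
a=cv2.resize(s[150:270,300:440],None,fx=4,fy=4,interpolation=cv2.INTER_CUBIC)
b=cv2.resize(im[150:255,215:355],None,fx=4,fy=4,interpolation=cv2.INTER_CUBIC)[:,:]
v=np.vstack([a,b]);cv2.imwrite("pics/f.png",cv2.resize(v,None,fx=.65,fy=.65))
E
python3 gap.py
```

```text
t 33.7 mach [-223.8    3.8] z 406.3 yawM 179.7 F [-0.2  0.1 -0.9] op 0.003 q6 -1.55
scene 231 [350.3 182.2] [343 174  16  18]
215 [(64, 126), (205, 498)]
225 [(65, 125), (204, 498)]
235 [(205, 497)]
245 [(207, 220), (245, 496)]
255 [(329, 493)]
265 [(330, 489)]
275 [(329, 490), (499, 509)]
285 [(330, 373), (382, 490), (499, 513)]
```

View pics/f.png

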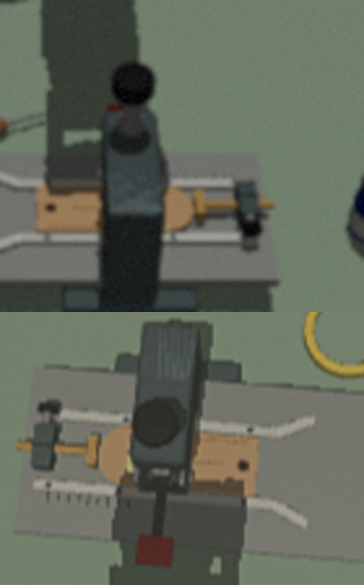

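The knob reads row 182.2, against 184.8 with the punch down and about 176 cocked, so the punch is 8 mm up and resting on the pattern. The nose is at the brass foot, whose pixel edges have not changed.

```bash
python3 -c "
from bench import *
print(hand_in())"
```

```text
the job is handed in; nothing more can be done
None
```

The punch has struck the pattern, which I left under it with its nose against the brass stop. I handed the job in at about 34 s of the 72 s allowed.

- **Cocking:** I lifted the knob about 30 mm. On letting it down gently, the height held while the pull fell from 17 N to 3.5 N, and the knob stayed up after release.
- **Feeding:** I gripped the tan pattern at its tail, squared it up and slid it between the fences. I then pushed it from behind with the fingers shut until I felt the stop at 5.2 N, well under the 14 N at which it slips. The foot's edges in the top view were unchanged to within about 1 mm.
- **Striking:** I pressed the trigger about 21 mm. Afterwards the knob sat about 8 mm above its bare-table height, so the punch is resting on the pattern.
- **Bystanders:** I saw no sign that the awl, tape roll or jar was touched, but I did not measure them again.
- **Disagreement:** The wrist and top cameras differed by about 3 mm sideways and 2 mm along the feed. I went with the wrist camera, which agreed with the side force felt at the knob.
- **Failed check:** The scene picture taken during the trigger press could not show the knob, because the gripper was behind it. I confirmed the strike only after withdrawing the arm.

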